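# Clamp the notebook in the jig

### The arm

A 6-joint arm with a two-finger parallel gripper is mounted at the origin on the work surface. World frame = base frame: x ahead of the robot, y to its left, z up, the work surface at z = 0. Lengths are in m, angles in rad, forces in N, time in s.
With the tool pointing down it reaches from about 0.425 to 0.95 m from the base axis. Payload 3.5 kg.
Tool frame: the origin (TCP) lies at the very end of the fingers, on their centre line; the grasp point (between the pads) lies 19 mm behind it; y points along the fingers, z is the direction in which the jaws open and shut, and the axes are right-handed (so a half turn about y gives the same grasp; the last joint's range is limited). The gripper opens to 85 mm and grips with 20 to 120 N. Pads are 22 mm wide; open, the fingers measure 114 mm over their backs; the gripper's body (76 mm by 85 mm) begins 54 mm behind the grasp point. The pads swing forward as they close: fully open they stand 13 mm farther back than shut.
Start: joints at [-1.437, 0.286, 1.577, -0, 1.279, -0.15], TCP at [0.189, -0.648, 0.231] pointing down, gripper open.
Joint ranges: [-2.77, 2.77], [-0.9, 2.22], [0.21, 2.48], [-1.53, 4.67], [0.24, 2.81], [-2.84, 2.84]. Speed limits (rad/s): [2.79, 2.79, 3.14, 3.14, 3.14, 3.14].

### API

Orientations are given as a unit quaternion [x, y, z, w].
In Python, from plant import ctrl gives the robot as it stands. The module is installed in compiled form; this text tells all that it offers.
- The arm moves only by the tool jog_arm, never from a script. Its argument "deltas" is a list of rows, each a list of 3 entries, a list of its own where there are three numbers: the turn, a rotation vector about the tool's x, y, z in rad, then the shift along the tool's x, y, z in m, then the opening, from 0 (shut) to 1 (fully open). In form: [[[wx, wy, wz], [dx, dy, dz], gripper], ...]. A call has 1 to 10 rows; each row is the pose to reach, as a shift and turn from the pose measured when the call began, along the tool's axes at that moment; what a row does not reach only later rows make up. A row lasts 1/12 s, in which the tool goes at most 41.7 mm and 7.16 degrees, less where a joint would pass 70% of its speed; a pose out of reach is approached as far as the arm can. A call with a gripper value outside its range is refused whole. The fingers move at their own pace and stop on an object; "force" is the grip in N (left out, the last holds). Time passes only in rows, so rows that repeat a pose let the fingers close. It gives the time, the measured TCP pose, the force and the opening at its end, in the units of the state.
- ctrl.get_state(): the state, without advancing time (a new reading comes with each control period).
- ctrl.read_camera(name): name is "scene" or "top" or "wrist"; returns a dict with "pixels" (420x560x3 uint8, blue, green, red), "range_z" (420x560 float32, m along the optical axis (not along the pixel's ray), 0 where there is no reading), "fx", "fy", "cx", "cy" (pixels), "k1" (the pictures are not rectified: a ray, as slopes to the right and down, at radius r is drawn at 1 + k1 r^2 times it, then the intrinsics apply), "T" (4x4, takes a point from camera to world coordinates); the wrist camera has in their place "mount" (4x4, takes a point from camera to tool coordinates, whose origin is the TCP and whose axes are the tool frame's). Camera axes: x right, y up, looking along -z (the intrinsics and any distortion apply to the point x, -y, -z); pixel columns grow to the right and rows downward; lengths in m; the calibration is good to about 2 mm. A picture is of the moment at which its call begins: read the wrist's pose just before it.
- ctrl.sign_off(): hands the job in, once; it reports no verdict.
The state is a dict: "time": time; "qpos": joint angles; "dq": joint speeds; "joint_efforts": joint torques, N m; "eef_pos": TCP position; "tcp_rot": TCP orientation; "contact_force": force on the tool from outside, world axes, zero at the start; "wrist_torque": the same for the moment, N m; "opening": opening from 0.0 (shut) to 1.0 (fully open).
Only numpy, scipy, OpenCV 4.12 (cv2) and the standard library are available. Lean on these libraries where they do the work, as an engineer would, in place of code of your own. Each camera call takes 0.05 s, during which the arm holds its last target.

### The job

Clamp the blue notebook for cover stamping: push the steel strap round over the notebook until it rests against its stop, and only then press the red cam lever fully down so the strap's foot grips the notebook. Push with the fingers only: do not lift or shift the notebook, leave the other things alone, and finish clear of everything.

Things in the scene. Friction and masses are not known exactly. Their poses are not given: they have to be found in the camera images.
- jig: fixed clamping jig: a green plate 260 (its x) x 320 (its y, from -115 to +205) x 12 mm, plate top 12 mm above the table. Origin on the table under the centre of the notebook's place; x away from the robot, y to the left. Aluminium fences 12 mm tall on the plate run along the notebook's +x and -y edges. A dark steel stop, 62 mm above the table, stands at x 13..27, y -85..-67
- post (a point): foot of the round post in the plate's top face (12 mm above the table), at x 0, y 92.5 mm in the jig frame; the strap turns about the vertical axis through it
- strap (a joint): turn of the clamp strap about the post (rad): 0 = straight across the notebook along the jig's -y, against the stop (end of travel); grows clockwise seen from above, pi/2 = parked along the jig's -x (towards the robot), 2.0 the open limit. In the jig frame the strap points along (-sin, -cos) of this value. Stiff: stays as left; about 2 N at 120 mm from the post swings it
- strap_bar: the strap: bright steel bar 24 mm wide, 14 mm thick, from 10 mm behind the post axis to 180 mm in front; origin on the post axis at table height (lever up), local -y runs along the bar to its free end. Lever up: the bar lies 45 to 59 mm above the table (up to 2 mm lower if the lever starts a little down)
- foot (a point): underside centre of the black rubber foot (diameter 26) under the bar, 92.5 mm from the post axis; lever up it is 37 mm above the table, 5 mm over the notebook's top. Pushing the lever down lowers bar and foot about 6 mm, evenly along the stroke, so that the foot grips the notebook
- strap_mid (a point): point in the middle of the bar, 120 mm from the post axis, 52 mm above the table (lever up): a good place to push its side with a finger
- lever (a joint): red cam lever on top of the post (rad): 0 = up (raised 1.15 rad = 66 degrees above level), 1.15 = fully down (level, end of travel). Elevation = 1.15 - value. Its hinge is level, square to the strap, on post axis 73 mm above the table; the lever points away from the strap's free end (strap across: towards the jig's +y) and turns with the strap. Stiff, stays as left; 2 to 5 N near its end move it
- lever_end (a point): centre of the lever's outer end, 105 mm from its hinge; lever 10 mm thick, 18 wide (24 over its last 30 mm)
- notebook: blue hardback notebook 148 (x) x 105 (y) x 20 mm lying loose on the jig plate between the fences, top 32 mm above the table; origin under its centre
- glue_stick: bystander: yellow glue stick with orange cap, diameter 29, 86 tall, standing on the jig plate's far left corner; origin at the centre of its foot
- eraser: bystander: white eraser with blue sleeve, 20 x 42 x 12, lying on the jig plate beyond the far fence; origin under its centre
- pen_pot: bystander: orange pot of pens, diameter 80, 150 tall with the pens, to the left of the jig; origin under its centre
- tape_roll: bystander: yellow tape roll lying flat, outer diameter 76, 24 tall, to the right of the jig; origin under its centre
- white_glue: bystander: white glue bottle, diameter 48, 120 tall, to the right of the jig; origin under its centre
- stapler: bystander: red and black stapler, 130 x 34 x 43, to the left of the jig; origin under its centre
- spare_notebook: bystander: red notebook, 120 x 90 x 16, lying to the right of the jig; origin under its centre
There are look-alikes about, which are no part of the job. Several things have the shape of the notebook; the one meant has the colours described above.

How it is judged:
On the way, in this order (a step that is already met when the one before it is completed fails the run):
1. the strap lies across the notebook at its stop, lever still up (value of joint strap below 0.06 rad and value of joint lever below 0.45 rad), for 0.2 s.
2. the lever is fully down and the foot presses on the notebook (value of joint strap below 0.06 rad and value of joint lever above 1.07 rad and contact force between strap_bar and notebook above 3 N), for 0.2 s.
At the end, for the whole second after the job is handed in: strap within 0.06 rad of its stop, lever within 0.08 rad of fully down, foot pressing the notebook with more than 3 N, notebook flat, at rest and within 12 mm of where it lay (all of step 2 and distance of notebook from where it was at the start of the episode below 0.012 m and angle between notebook's own z axis and vertical below 0.05 rad and linear speed of notebook below 0.01 m/s); the robot touches nothing.
It fails at once if the lever is pushed down before the strap lies across (value of joint lever above 0.7 rad and value of joint strap above 0.15 rad).
It fails at once if the notebook is lifted, tipped or shifted by more than 15 mm (distance of notebook from where it was at the start of the episode above 0.015 m or angle between notebook's own z axis and vertical above 0.15 rad).
It fails at once if another thing is moved by more than 25 mm or knocked over (distance of any of glue_stick, eraser, pen_pot, tape_roll, white_glue, stapler, spare_notebook from where it was at the start of the episode above 0.025 m or angle between any of glue_stick, eraser, pen_pot, tape_roll, white_glue, stapler, spare_notebook's own z axis and vertical above 0.4 rad).
It also fails if it takes over 48 s, if anything falls off the work surface, if the arm or the gripper's body presses on something with over 40 N, if the wrist force passes 120 N, or if a joint passes its speed limit or range.

## Working session

There is one attempt and no reset: what is moved stays moved. The work goes in short steps, Python scripts to look and compute and a tool call to move; the robot and the scene stay as the last step left them, time stands still between calls to the robot, and variables do not carry over. Pictures are saved under pics/ and viewed, and the job is handed in when it is done.

Besides the shell and the picture viewer there is one more tool, called after ">>>" as name([rows], argument=value, ...), one row to a line, values as JSON. jog_arm: Moves the arm, as the interface text tells. Its arguments: {"type":"object","properties":{"deltas":{"type":"array","items":{"type":"array"}},"force":{"type":"number"}},"required":["deltas"]}

```bash
mkdir -p pics; cat > h.py <<'E'
import numpy as np, cv2
from scipy.spatial.transform import Rotation as R
from plant import ctrl
def cam(n):
    s=ctrl.get_state(); c=ctrl.read_camera(n)
    if 'T' not in c or c.get('T') is None:
        M=np.eye(4);M[:3,:3]=R.from_quat(s['tcp_rot']).as_matrix();M[:3,3]=s['eef_pos'];c['T']=M@c['mount']
    return c
def cloud(c):
    h,w=c['range_z'].shape
    u,v=np.meshgrid(np.arange(w),np.arange(h))
    K=np.array([[c['fx'],0,c['cx']],[0,c['fy'],c['cy']],[0,0,1.]])
    p=cv2.undistortPoints(np.stack([u,v],-1).reshape(-1,1,2).astype(float),K,np.zeros(4)) .reshape(h,w,2)
    # invert p_d = p*(1+k1 r^2)
    d=p.copy();q=p.copy()
    for _ in range(20): q=d/(1+c['k1']*(q**2).sum(-1,keepdims=True))
    z=c['range_z']
    P=np.stack([q[...,0]*z,-q[...,1]*z,-z],-1)
    W=P@c['T'][:3,:3].T+c['T'][:3,3]
    W[z<=0]=np.nan
    return W
E
python3 - <<'E'
from h import *
s=ctrl.get_state();print({k:np.round(v,3) for k,v in s.items()}); print(np.round(R.from_quat(s['tcp_rot']).as_matrix(),3))
for n in ['scene','top']:
    c=cam(n); cv2.imwrite(f'pics/{n}0.png',c['pixels']); np.savez(f'{n}0.npz',W=cloud(c),px=c['pixels'])
    print(n,c['fx'],c['k1'],np.round(c['T'],3))
E
```

```text
{'time': np.float64(0.0), 'qpos': array([-1.437,  0.287,  1.578, -0.   ,  1.279, -0.15 ]), 'dq': array([-0.   ,  0.   , -0.   ,  0.001, -0.001,  0.   ]), 'joint_efforts': array([-1.0000e-03, -4.0598e+01, -2.9263e+01, -0.0000e+00,  6.0000e-03,
        0.0000e+00]), 'eef_pos': array([ 0.189, -0.647,  0.23 ]), 'tcp_rot': array([-0.1  ,  0.701, -0.699,  0.1  ]), 'contact_force': array([-1.047,  0.375, -0.746]), 'wrist_torque': array([-0.018,  0.   , -0.021]), 'opening': np.float64(0.997)}
[[-0.96  -0.     0.28 ]
 [-0.28   0.002 -0.96 ]
 [-0.    -1.    -0.002]]
scene 486.46865529753114 -0.09320321648230705 [[ 0.42  -0.526  0.739  1.46 ]
 [ 0.907  0.231 -0.352 -0.43 ]
 [ 0.014  0.819  0.574  0.81 ]
 [ 0.     0.     0.     1.   ]]
top 402.78527282665885 -0.07525589475538579 [[ 0.033  0.974 -0.222  0.323]
 [-0.999  0.033 -0.002 -0.003]
 [ 0.006  0.222  0.975  1.204]
 [ 0.     0.     0.     1.   ]]
```

View pics/scene0.png

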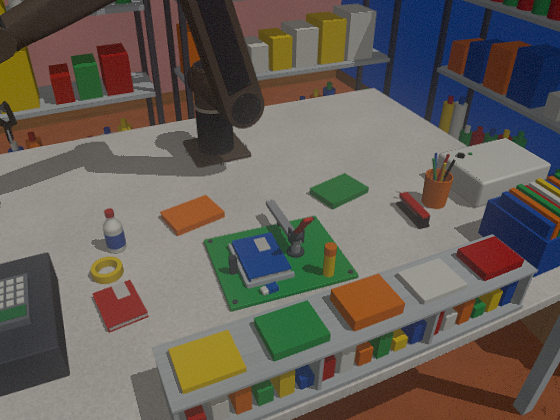

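View pics/top0.png

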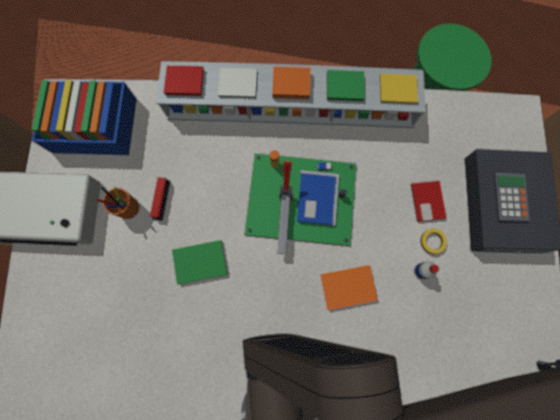

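The blue notebook is at top (319,198) and scene (262,258). The look-alikes are:
- green: top (200,262)
- orange: top (349,288)
- red, the spare: top (428,201)
- the row of books on the shelf: top y≈85

None of them is blue, and only the blue one lies on the green jig under the strap. The strap is at top (284,225), with the red lever at (287,175). Next I'll take a close crop and measure the jig.

```bash
python3 - <<'E'
from h import *
d=np.load('top0.npz');W,px=d['W'],d['px']
cv2.imwrite('pics/crop0.png',cv2.resize(px[145:265,235:370],None,fx=5,fy=5,interpolation=cv2.INTER_CUBIC)[:600])
hsv=cv2.cvtColor(px,cv2.COLOR_BGR2HSV)
reg=np.zeros(px.shape[:2],bool);reg[145:260,235:370]=1
def rect(m,name):
    P=W[m];P=P[~np.isnan(P[:,0])]
    r=cv2.minAreaRect(P[:,:2].astype(np.float32)*1000); print(name,len(P),'zmed',np.round(np.median(P[:,2]),4),r)
    return P
g=reg&(hsv[...,0]>45)&(hsv[...,0]<85)&(hsv[...,1]>100)
P=rect(g&(abs(W[...,2]-.012)<.008),'plate')
# corners
b=reg&(hsv[...,0]>100)&(hsv[...,0]<130)&(hsv[...,1]>120)&(abs(W[...,2]-.032)<.006)
n,l,st,_=cv2.connectedComponentsWithStats(b.astype(np.uint8)); k=1+np.argmax(st[1:,4])
rect(l==k,'notebook blue')
rd=reg&((hsv[...,0]<8)|(hsv[...,0]>172))&(hsv[...,1]>150)
P=rect(rd,'lever');print(P[np.argsort(P[:,2])][[0,len(P)//2,-1]])
s=reg&(W[...,2]>.045)&(W[...,2]<.066)&(hsv[...,1]<90)
n,l,st,_=cv2.connectedComponentsWithStats(s.astype(np.uint8))
for i in range(1,n):
    if st[i,4]>10: print(st[i]); rect(l==i,'steel')
E
```

```text
plate 5137 zmed 0.0113 ((615.0888671875, -43.93013000488281), (315.333984375, 256.94775390625), 85.88722229003906)
notebook blue 1382 zmed 0.0314 ((610.879638671875, -87.53076171875), (103.43488311767578, 145.30393981933594), 86.13317108154297)
lever 135 zmed 0.1308 ((650.0765991210938, 1.6257829666137695), (58.03569030761719, 16.479324340820312), 1.8364812135696411)
[[0.62493425 0.00618524 0.08348138]
 [0.65538833 0.00724386 0.13077765]
 [0.67344454 0.00787493 0.16398963]]
[340 190   7   5  30]
steel 30 zmed 0.0603 ((625.6262817382812, -164.91867065429688), (15.920411109924316, 11.182592391967773), 86.25646209716797)
[278 192  14  62 497]
steel 497 zmed 0.0567 ((529.163330078125, 9.272449493408203), (32.41230392456055, 178.53273010253906), 86.21075439453125)
```

View pics/crop0.png

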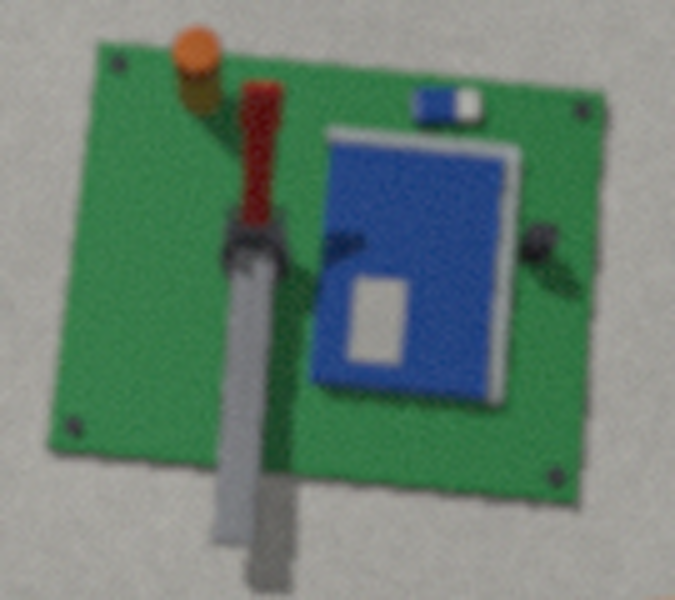

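The crop shows the blue notebook on the jig, the strap parked towards the robot, the lever up, the stop on the right and the glue stick at the far left. The measured sizes match the description: plate 315x257, notebook 145x103, plate top at 11 mm and notebook top at 31 mm. The jig's yaw is about -4°, with its origin near (0.612,-0.088).

```bash
cat >> h.py <<'E'
yaw=np.deg2rad(-4.0);O=np.array([.6117,-.0883,0.])
J=R.from_euler('z',yaw).as_matrix()
TOOL=J@np.array([[-1,0,0],[0,0,-1],[0,-1,0]],float).T.T  # columns: tool x=-Xj, y=-Z, z=-Yj
TOOL=J@np.column_stack([[-1,0,0],[0,0,-1],[0,-1,0]]).astype(float)
def w2j(p): return (np.asarray(p)-O)@J
def j2w(p): return O+J@np.asarray(p,float)
def rot():return R.from_quat(ctrl.get_state()['tcp_rot'])
def delta(pj,world=False):
    s=ctrl.get_state();r=R.from_quat(s['tcp_rot'])
    p=np.asarray(pj) if world else j2w(pj)
    t=(r.inv()*R.from_matrix(TOOL)).as_rotvec()
    return np.round(t,3),np.round(r.inv().apply(p-s['eef_pos']),4)
E
python3 - <<'E'
from h import *
print(np.linalg.det(TOOL))
d=np.load('top0.npz');W=d['W'];px=d['px'];hsv=cv2.cvtColor(px,cv2.COLOR_BGR2HSV)
V=w2j(W)
s=(abs(V[...,0]+100)<75)&(W[...,2]>.045)&(W[...,2]<.066)&(abs(V[...,1]-.0925)<.06)&(V[...,0]>-.19)&(V[...,0]<-.03)
P=V[s];print(len(P),P.min(0),P.max(0))
for a in np.arange(-.18,-.03,.03):
    m=P[(abs(P[:,0]-a)<.015)];print(round(a,2),m[:,1].min(),m[:,1].max(),np.median(m[:,2]))
rd=((hsv[...,0]<8)|(hsv[...,0]>172))&(hsv[...,1]>150)&(abs(V[...,0])<.15)&(abs(V[...,1]-.09)<.03)&(W[...,2]>.06)
P=V[rd];print(np.round(P[np.argsort(P[:,2])][::12],4))
og=(hsv[...,1]>120)&(hsv[...,0]<20)&(V[...,0]>.06)&(abs(V[...,0])<.15)&(V[...,1]>.12)&(V[...,1]<.25);print('glue',np.median(V[og],0))
wp=[.55,-.3,.23]
for p in (wp,): print(delta(p,True))
print(j2w([-.12,.1395,.2]),delta([-.12,.1395,.2]))
E
```

```text
1.0000000000000002Traceback (most recent call last):
  File "<stdin>", line 6, in <module>
    return umr_minimum(a, axis, None, out, keepdims, initial, where)
ValueError: zero-size array to reduction operation minimum which has no identity
```

```bash

python3 - <<'E'
from h import *
d=np.load('top0.npz');W=d['W'];px=d['px'];hsv=cv2.cvtColor(px,cv2.COLOR_BGR2HSV)
V=w2j(W)
s=(W[...,2]>.045)&(W[...,2]<.066)&(abs(V[...,1]-.0925)<.06)&(V[...,0]>-.21)&(V[...,0]<-.03)
P=V[s];print(len(P),P.min(0),P.max(0))
for a in np.arange(-.18,-.03,.03):
    m=P[(abs(P[:,0]-a)<.015)];print(round(a,2),m[:,1].min(),m[:,1].max(),np.median(m[:,2]))
rd=((hsv[...,0]<8)|(hsv[...,0]>172))&(hsv[...,1]>150)&(abs(V[...,0])<.15)&(abs(V[...,1]-.09)<.03)&(W[...,2]>.06)
P=V[rd];print(np.round(P[np.argsort(P[:,2])][::12],4))
og=(hsv[...,1]>120)&(hsv[...,0]<20)&(V[...,0]>.06)&(abs(V[...,0])<.15)&(V[...,1]>.12)&(V[...,1]<.25);print('glue',np.median(V[og],0))
wp=[.55,-.3,.23]
for p in (wp,): print(delta(p,True))
print(j2w([-.12,.1395,.2]),delta([-.12,.1395,.2]))
E
```

```text
420 [-0.17841429  0.07511684  0.0482732 ] [-0.03007063  0.10280023  0.06305042]
-0.18 0.07612153815057315 0.09720785543315914 0.05626245700248922
-0.15 0.075116844870158 0.09932023361696948 0.056611063813860274
-0.12 0.07636743424876505 0.10050100352922077 0.05738076835839845
-0.09 0.07764500909691653 0.10108133433885517 0.05662994839988056
-0.06 0.0779638683391274 0.10167356056223481 0.05678961977378838
[[0.0066 0.0952 0.0835]
 [0.0106 0.0956 0.0905]
 [0.0197 0.0937 0.1013]
 [0.026  0.0915 0.1108]
 [0.0288 0.0947 0.1204]
 [0.0326 0.0979 0.1259]
 [0.0395 0.0958 0.1327]
 [0.0423 0.0989 0.1412]
 [0.0503 0.0915 0.146 ]
 [0.0551 0.0865 0.1505]
 [0.0587 0.0896 0.156 ]
 [0.0592 0.0952 0.1612]]
glue [0.09571914 0.13642631 0.09712193]
(array([0.002, 0.354, 0.   ]), array([-0.4439,  0.0007, -0.2324]))
[0.50172334 0.05923096 0.2       ] (array([0.002, 0.354, 0.   ]), array([-0.4981,  0.0315, -0.5907]))
```

>>> jog_arm([
  [[0, 0.354, 0], [-0.444, 0, -0.232], 0],
  [[0, 0.354, 0], [-0.444, 0, -0.232], 0],
  [[0, 0.354, 0], [-0.444, 0, -0.232], 0],
  [[0, 0.354, 0], [-0.444, 0, -0.232], 0],
  [[0, 0.354, 0], [-0.444, 0, -0.232], 0],
  [[0, 0.354, 0], [-0.444, 0, -0.232], 0],
  [[0, 0.354, 0], [-0.444, 0, -0.232], 0],
  [[0, 0.354, 0], [-0.444, 0, -0.232], 0],
  [[0, 0.354, 0], [-0.444, 0, -0.232], 0],
  [[0, 0.354, 0], [-0.444, 0, -0.232], 0],
])

```text
time: 0.93
eef_pos: [0.4902, -0.3571, 0.2304]
tcp_rot: [0.025, 0.708, -0.706, -0.025]
contact_force: [0.6, -0.4, -0.4]
opening: -0.003
```

```bash
python3 -c "
from h import *
print(ctrl.get_state()['qpos'],delta([-.12,.142,.2]))"
```

```text
[-7.97287962e-01  1.39356342e-01  1.75089339e+00  1.35509221e-03
  1.25373744e+00  8.43340216e-01] (array([ 0.003, -0.   ,  0.001]), array([ 0.0177,  0.0314, -0.4186]))
```

>>> jog_arm([
  [[0.003, 0, 0], [0.018, 0.03, -0.419], 0],
  [[0.003, 0, 0], [0.018, 0.03, -0.419], 0],
  [[0.003, 0, 0], [0.018, 0.03, -0.419], 0],
  [[0.003, 0, 0], [0.018, 0.03, -0.419], 0],
  [[0.003, 0, 0], [0.018, 0.03, -0.419], 0],
  [[0.003, 0, 0], [0.018, 0.03, -0.419], 0],
  [[0.003, 0, 0], [0.018, 0.03, -0.419], 0],
  [[0.003, 0, 0], [0.018, 0.03, -0.419], 0],
  [[0.003, 0, 0], [0.018, 0.03, -0.419], 0],
  [[0.003, 0, 0], [0.018, 0.03, -0.419], 0],
])

```text
time: 1.77
eef_pos: [0.5007, 0.0585, 0.2014]
tcp_rot: [-0.024, -0.707, 0.707, 0.025]
contact_force: [0.2, 0.2, 0.2]
opening: -0.002
```

>>> jog_arm([
  [[0, 0, 0], [0, 0, -0.02], 0],
  [[0, 0, 0], [0, 0, -0.02], 0],
])

```text
time: 1.93
eef_pos: [0.5011, 0.0824, 0.2007]
tcp_rot: [0.022, 0.707, -0.706, -0.024]
contact_force: [-0.5, 0.1, -0.1]
opening: -0.005
```

```bash
python3 -c "
from h import *
s=ctrl.get_state();print(s['time'],w2j(s['eef_pos']),delta([-.12,.142,.042]))
c=cam('wrist');cv2.imwrite('pics/w1.png',c['pixels'])
V=w2j(cloud(c)).astype(np.float32)
np.save('w1.npy',V)
P=V[(V[...,2]>.05)&(V[...,2]<.07)&(V[...,0]<-.03)];print(len(P))
for a in np.arange(-.18,-.03,.03):
    m=P[(abs(P[:,0]-a)<.01)]
    if len(m):print(round(a,2),m[:,1].min(),m[:,1].max(),np.median(m[:,2]))
"
```

```text
1.9333 [-0.12219223  0.16256181  0.20066635] (array([0.001, 0.005, 0.003]), array([-0.0025,  0.1586,  0.0207]))
4260
-0.18 0.07439683 0.09926606 0.056921586
-0.15 0.075075164 0.10022714 0.057007372
-0.12 0.07595961 0.101132065 0.056990568
-0.09 0.07684353 0.102386944 0.057038184
-0.06 0.0780051 0.10221342 0.056954723
```

View pics/w1.png

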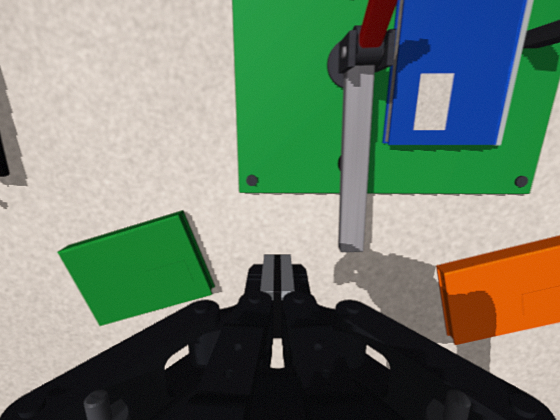

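The bar lies at jig y 0.076..0.101 where x=-0.12, with its top at 57 mm. That puts the strap at about 1.54 rad. The fingertip is clear on its left, so I'll go down.

>>> jog_arm([
  [[0.001, 0.005, 0.003], [-0.002, 0.04, 0.012], 0],
  [[0.001, 0.005, 0.003], [-0.002, 0.08, 0.016], 0],
  [[0.001, 0.005, 0.003], [-0.002, 0.12, 0.016], 0],
  [[0.001, 0.005, 0.003], [-0.002, 0.145, 0.016], 0],
  [[0.001, 0.005, 0.003], [-0.002, 0.158, 0.016], 0],
  [[0.001, 0.005, 0.003], [-0.002, 0.158, 0.016], 0],
  [[0.001, 0.005, 0.003], [-0.002, 0.158, 0.016], 0],
])

```text
time: 2.57
eef_pos: [0.5015, 0.0634, 0.0422]
tcp_rot: [-0.025, -0.706, 0.707, 0.026]
contact_force: [0.2, 0.3, 0.3]
opening: -0.004
```

```bash
cat > arc.py <<'E'
from h import *
import sys
h=float(sys.argv[1]);Z=float(sys.argv[2]);r=.12
s=ctrl.get_state();print(s['time'],np.round(w2j(s['eef_pos']),4),s['contact_force'])
for q in map(float,sys.argv[3:]):
    d=np.array([-np.sin(q),-np.cos(q),0]);n=np.array([np.cos(q),-np.sin(q),0])
    p=np.array([0,.092,0])+r*d-(.012+h)*n;p[2]=Z
    t,dd=delta(p);print(q,np.round(p,4),t,dd)
E
python3 arc.py .015 .041 1.7 1.6 1.5 1.4 1.3 1.2 1.1 1.0 .9 .8
```

```text
2.5667 [-0.1205  0.1436  0.0422] [0.16662842 0.32417499 0.26645789]
1.7 [-0.1155  0.1342  0.041 ] [-0.002 -0.003  0.001] [-0.005   0.0012  0.0093]
1.6 [-0.1192  0.1225  0.041 ] [-0.002 -0.003  0.001] [-0.0014  0.0012  0.0211]
1.5 [-0.1216  0.1104  0.041 ] [-0.002 -0.003  0.001] [0.001  0.0012 0.0332]
1.4 [-0.1228  0.0982  0.041 ] [-0.002 -0.003  0.001] [0.0022 0.0013 0.0454]
1.3 [-0.1228  0.0859  0.041 ] [-0.002 -0.003  0.001] [0.0022 0.0013 0.0577]
1.2 [-0.1216  0.0737  0.041 ] [-0.002 -0.003  0.001] [0.001  0.0013 0.0699]
1.1 [-0.1192  0.0616  0.041 ] [-0.002 -0.003  0.001] [-0.0015  0.0013  0.082 ]
1.0 [-0.1156  0.0499  0.041 ] [-0.002 -0.003  0.001] [-0.0052  0.0013  0.0937]
0.9 [-0.1108  0.0386  0.041 ] [-0.002 -0.003  0.001] [-0.01    0.0013  0.105 ]
0.8 [-0.1049  0.0278  0.041 ] [-0.002 -0.003  0.001] [-0.0159  0.0013  0.1158]
```

>>> jog_arm([
  [[0, 0, 0], [-0.002, 0.001, 0.012], 0],
  [[0, 0, 0], [-0.001, 0.001, 0.022], 0],
  [[0, 0, 0], [0.001, 0.001, 0.033], 0],
  [[0, 0, 0], [0.002, 0.001, 0.045], 0],
  [[0, 0, 0], [0.002, 0.001, 0.058], 0],
  [[0, 0, 0], [0.001, 0.001, 0.07], 0],
  [[0, 0, 0], [-0.0015, 0.001, 0.082], 0],
  [[0, 0, 0], [-0.005, 0.001, 0.094], 0],
  [[0, 0, 0], [-0.01, 0.001, 0.105], 0],
  [[0, 0, 0], [-0.016, 0.001, 0.116], 0],
])

```text
time: 3.4
eef_pos: [0.509, -0.0546, 0.0412]
tcp_rot: [-0.025, -0.706, 0.707, 0.027]
contact_force: [1.5, 2.2, -0.3]
opening: -0.001
```

```bash
python3 arc.py .015 .041 .7 .6 .5 .4 .3 .2 .15 .1 .05 0
python3 -c "
from h import *
c=cam('top');cv2.imwrite('pics/t2.png',cv2.resize(c['pixels'][145:265,235:370],None,fx=5,fy=5)[:600])"
```

```text
3.4 [-0.1048  0.0265  0.0412] [ 1.53404968  2.22896802 -0.32954041]
0.7 [-0.098   0.0176  0.041 ] [-0.001 -0.003  0.002] [-0.0069  0.0002  0.0089]
0.6 [-0.09    0.0082  0.041 ] [-0.001 -0.003  0.002] [-0.0148  0.0002  0.0182]
0.5 [-0.0812 -0.0004  0.041 ] [-0.001 -0.003  0.002] [-0.0237  0.0002  0.0268]
0.4 [-0.0716 -0.008   0.041 ] [-0.001 -0.003  0.002] [-0.0333  0.0002  0.0344]
0.3 [-0.0613 -0.0147  0.041 ] [-0.001 -0.003  0.002] [-0.0437  0.0002  0.041 ]
0.2 [-0.0503 -0.0202  0.041 ] [-0.001 -0.003  0.002] [-0.0546  0.0001  0.0466]
0.15 [-0.0446 -0.0226  0.041 ] [-0.001 -0.003  0.002] [-0.0603  0.0001  0.0489]
0.1 [-0.0388 -0.0247  0.041 ] [-0.001 -0.003  0.002] [-0.0661  0.0001  0.051 ]
0.05 [-0.033  -0.0265  0.041 ] [-0.001 -0.003  0.002] [-0.072   0.0001  0.0528]
0.0 [-0.027 -0.028  0.041] [-0.001 -0.003  0.002] [-0.078   0.0001  0.0542]
```

View pics/t2.png

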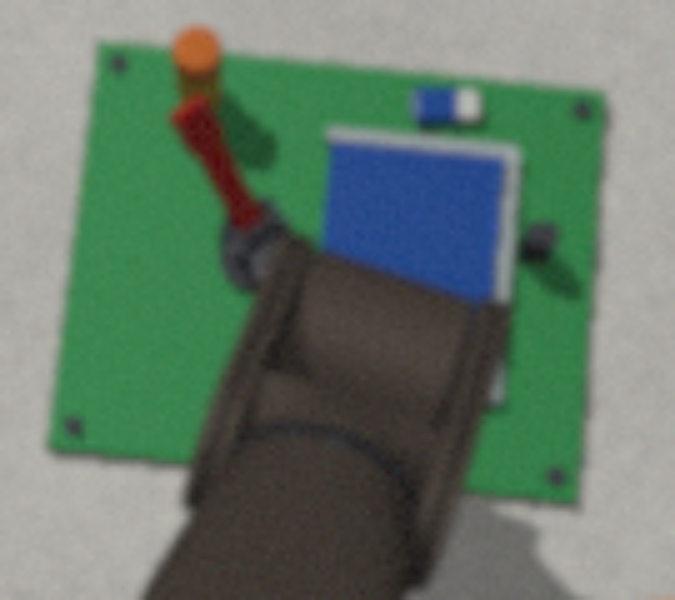

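The picture shows the lever at (200,110) and turning with the strap, and it stands higher than the glue stick. The contact force is 2.7 N, so I'll continue.

>>> jog_arm([
  [[0, 0, 0], [-0.007, 0, 0.009], 0],
  [[0, 0, 0], [-0.015, 0, 0.018], 0],
  [[0, 0, 0], [-0.024, 0, 0.027], 0],
  [[0, 0, 0], [-0.033, 0, 0.034], 0],
  [[0, 0, 0], [-0.044, 0, 0.041], 0],
  [[0, 0, 0], [-0.055, 0, 0.047], 0],
  [[0, 0, 0], [-0.06, 0, 0.049], 0],
  [[0, 0, 0], [-0.066, 0, 0.051], 0],
])

```text
time: 4.12
eef_pos: [0.573, -0.1129, 0.0415]
tcp_rot: [-0.025, -0.705, 0.708, 0.027]
contact_force: [-2.2, 2.4, 0.2]
opening: -0.0
```

>>> jog_arm([
  [[0, 0, 0], [-0.003, 0, 0.001], 0],
  [[0, 0, 0], [-0.006, 0, 0.002], 0],
  [[0, 0, 0], [-0.009, 0, 0.002], 0],
])

```text
time: 4.37
eef_pos: [0.5818, -0.1158, 0.0414]
tcp_rot: [-0.025, -0.705, 0.708, 0.027]
contact_force: [-1.8, -1.1, -0.5]
opening: 0.003
```

```bash
python3 arc.py .015 .041 .05 0
python3 -c "
from h import *
for n in ['scene','wrist']:
    c=cam(n);i=c['pixels'] if n=='wrist' else cv2.resize(c['pixels'][190:310,190:370],None,fx=4,fy=4)
    cv2.imwrite('pics/%s3.png'%n,i)"
```

```text
4.3667 [-0.0279 -0.0296  0.0414] [-1.78268369 -1.14921656 -0.45537054]
0.05 [-0.033  -0.0265  0.041 ] [-0.004 -0.003  0.002] [ 0.0051  0.0004 -0.003 ]
0.0 [-0.027 -0.028  0.041] [-0.004 -0.003  0.002] [-0.0009  0.0004 -0.0016]
```

View pics/scene3.png

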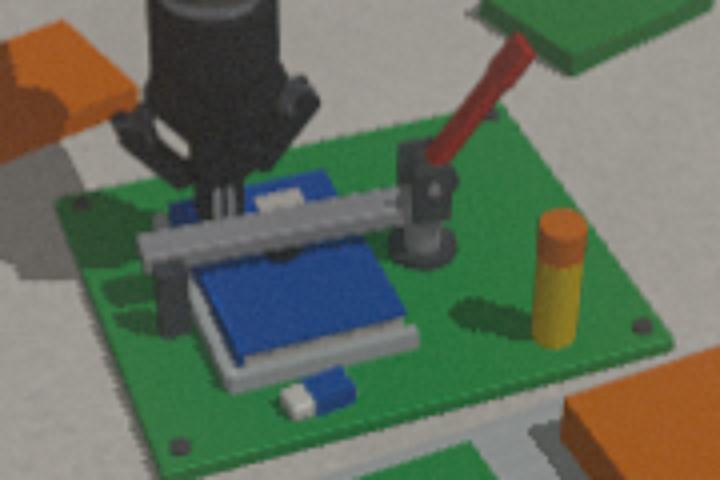

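View pics/wrist3.png

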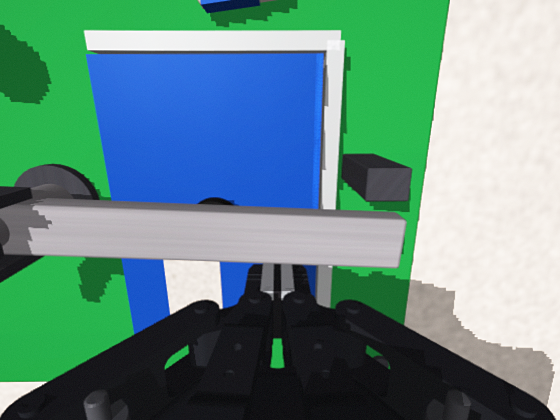

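The bar lies over the notebook and nearly at the stop. In the wrist picture a small gap to the stop at (375,175) is still visible. The next move presses gently until the force rises.

>>> jog_arm([
  [[0.004, 0, 0], [-0.002, 0, 0], 0],
  [[0.004, 0, 0], [-0.004, 0, 0], 0],
  [[0.004, 0, 0], [-0.006, 0, 0], 0],
  [[0.004, 0, 0], [-0.006, 0, 0], 0],
])

```text
time: 4.8
eef_pos: [0.5883, -0.1164, 0.0416]
tcp_rot: [-0.025, -0.704, 0.71, 0.026]
contact_force: [-1.7, -1.1, 0.0]
opening: 0.004
```

```bash
cat > bar.py <<'E'
from h import *
c=cam('wrist');V=w2j(cloud(c))
P=V[(V[...,2]>.048)&(V[...,2]<.062)&(V[...,1]<.05)&(V[...,1]>-.06)&(abs(V[...,0])<.04)]
ys=np.arange(-.055,.05,.01);e=[]
for a in ys:
    m=P[abs(P[:,1]-a)<.005]
    if len(m)>5: e.append((a,np.percentile(m[:,0],98),np.percentile(m[:,0],2)))
e=np.array(e);print(np.round(e,4));print('slope q',-np.polyfit(e[:,0],e[:,1],1)[0]*-1,'top z',np.median(P[:,2]))
E
python3 bar.py
```

```text
[[-0.055   0.0138 -0.009 ]
 [-0.045   0.0138 -0.0145]
 [-0.035   0.0139 -0.0142]
 [-0.025   0.0138 -0.0145]
 [-0.015   0.0139 -0.0144]
 [-0.005   0.0139 -0.0089]
 [ 0.005   0.0139 -0.0092]
 [ 0.015   0.0139 -0.009 ]
 [ 0.025   0.0139 -0.009 ]
 [ 0.035   0.0139 -0.0088]
 [ 0.045   0.0139 -0.0088]]
slope q 0.0005456929932123911 top z 0.05696658057718437
```

>>> jog_arm([
  [[0, 0, 0], [-0.002, 0, 0], 0],
  [[0, 0, 0], [-0.004, 0, 0], 0],
  [[0, 0, 0], [-0.004, 0, 0], 0],
])

```text
time: 5.1
eef_pos: [0.5887, -0.1166, 0.0414]
tcp_rot: [-0.021, -0.704, 0.709, 0.03]
contact_force: [-13.6, -2.0, 8.3]
opening: 0.002
```

```bash
python3 bar.py|tail -4; python3 -c "
from h import *
s=ctrl.get_state();print(s['contact_force'],w2j(s['eef_pos']))"
```

```text
[ 0.025   0.014  -0.0086]
 [ 0.035   0.014  -0.0086]
 [ 0.045   0.014  -0.0087]]
slope q -0.0005994607544881146 top z 0.05696490102393245
[-12.89550073  -1.70192323   8.58684311] [-0.02095455 -0.02978585  0.0413967 ]
```

The force rose to 13.6 N and the bar's angle is 0 ± 0.001 relative to the jig, so the strap is at its stop. I'll back off and lift.

>>> jog_arm([
  [[0, 0, 0], [0.015, 0, 0], 0],
  [[0, 0, 0], [0.03, 0, 0], 0],
  [[0, 0, 0], [0.035, -0.03, 0], 0],
  [[0, 0, 0], [0.035, -0.07, 0], 0],
  [[0, 0, 0], [0.035, -0.11, 0], 0],
  [[0, 0, 0], [0.035, -0.15, 0], 0],
  [[0, 0, 0], [0.035, -0.18, 0], 0],
  [[0, 0, 0], [0.035, -0.2, 0], 0],
  [[0, 0, 0], [0.035, -0.2, 0], 0],
])

```text
time: 5.9
eef_pos: [0.5598, -0.1133, 0.2493]
tcp_rot: [-0.026, -0.703, 0.711, 0.025]
contact_force: [-0.3, -0.2, 1.3]
opening: 0.0
```

```bash
cat > lev.py <<'E'
from h import *
import sys
n=sys.argv[1]
c=cam(n);cv2.imwrite('pics/%s_%s.png'%(n,sys.argv[2]),c['pixels'])
V=w2j(cloud(c));hsv=cv2.cvtColor(c['pixels'],cv2.COLOR_BGR2HSV)
m=((hsv[...,0]<8)|(hsv[...,0]>172))&(hsv[...,1]>140)&(abs(V[...,0])<.06)&(V[...,1]>.08)&(V[...,1]<.22)&(V[...,2]>.06)
P=V[m];P=P[np.argsort(P[:,1])];print(len(P))
for a in np.arange(.09,.21,.01):
    q=P[abs(P[:,1]-a)<.005]
    if len(q)>2:print(round(a,3),'x',np.round([q[:,0].min(),q[:,0].max()],4),'z',np.round(np.percentile(q[:,2],[10,50,90]),4))
s=ctrl.get_state();print(np.round(w2j(s['eef_pos']),4),s['contact_force'],delta([.002,.108,.20]))
E
python3 bar.py|tail -2; python3 lev.py wrist 4; python3 lev.py scene 4
```

```text
[ 0.045   0.0132 -0.0095]]
slope q 0.00229484149472487 top z 0.056974486885608605
2976
0.09 x [-0.0065  0.0093] z [0.0817 0.0834 0.0849]
0.1 x [-0.0076  0.0099] z [0.0855 0.0912 0.0972]
0.11 x [-0.007   0.0098] z [0.0999 0.1056 0.111 ]
0.12 x [-0.0068  0.0098] z [0.1138 0.1194 0.1247]
0.13 x [-0.0088  0.0121] z [0.1269 0.1332 0.1388]
0.14 x [-0.0098  0.0128] z [0.141  0.147  0.1528]
0.15 x [-0.0098  0.0129] z [0.1541 0.1573 0.1593]
[-0.0528 -0.028   0.2429] [-0.70186312 -1.05259297 -0.48581065] (array([-0.009, -0.002,  0.008]), array([-0.0549,  0.0413, -0.1364]))
138
0.1 x [0.0014 0.0119] z [0.0865 0.0903 0.0974]
0.11 x [-0.0017  0.0127] z [0.091  0.1027 0.1092]
0.12 x [-0.0012  0.0118] z [0.1079 0.1161 0.1217]
0.13 x [-0.0009  0.0152] z [0.1233 0.1322 0.1395]
0.14 x [0.0051 0.0165] z [0.1368 0.1452 0.1535]
0.15 x [-0.0056  0.017 ] z [0.1502 0.157  0.1605]
[-0.0538 -0.0277  0.241 ] [ 0.16484771  0.20266705 -0.33171866] (array([-0.008, -0.002,  0.011]), array([-0.056 ,  0.0393, -0.1361]))
```

View pics/wrist_4.png

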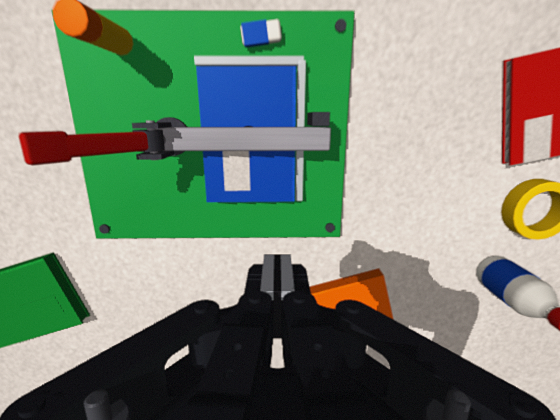

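The strap lies against the stop at (320,118). The lever's elevation is about 54° (value about 0.2) and it is centred at jig x≈0.0015. Now I'll move to the inner side of the lever's end.

>>> jog_arm([
  [[-0.008, -0.002, 0.01], [-0.02, 0.01, -0.04], 0],
  [[-0.008, -0.002, 0.01], [-0.04, 0.02, -0.08], 0],
  [[-0.008, -0.002, 0.01], [-0.056, 0.03, -0.12], 0],
  [[-0.008, -0.002, 0.01], [-0.056, 0.04, -0.137], 0],
  [[-0.008, -0.002, 0.01], [-0.056, 0.04, -0.137], 0],
  [[-0.008, -0.002, 0.01], [-0.056, 0.04, -0.137], 0],
])

```text
time: 6.55
eef_pos: [0.6196, 0.0219, 0.1951]
tcp_rot: [0.021, 0.707, -0.706, -0.027]
contact_force: [-0.3, 0.3, -0.2]
opening: 0.0
```

```bash
cat > larc.py <<'E'
from h import *
import sys
s=ctrl.get_state();print(s['time'],np.round(w2j(s['eef_pos']),4),s['contact_force'])
print('pre',delta([.0015,.111,.145]))
S=.085
for e in map(float,sys.argv[1:]):
    y=.0923+S*np.cos(e)-.005*np.sin(e)-.0145; z=.073+S*np.sin(e)+.005*np.cos(e)
    t,dd=delta([.0015,y,z]);print(e,round(y,4),round(z,4),t,dd)
E
python3 larc.py .94 .8
```

```text
6.55 [0.0002 0.1104 0.1951] [-0.32539473  0.3338627  -0.24854164]
pre (array([0.001, 0.003, 0.008]), array([-0.0018,  0.0501, -0.0005]))
0.94 0.1239 0.1446 [0.001 0.003 0.008] [-0.0018  0.0505 -0.0134]
0.8 0.1334 0.1375 [0.001 0.003 0.008] [-0.0019  0.0576 -0.023 ]
```

>>> jog_arm([
  [[0, 0.003, 0.006], [-0.002, 0.02, 0], 0],
  [[0, 0.003, 0.006], [-0.002, 0.04, 0], 0],
  [[0, 0.003, 0.006], [-0.002, 0.05, 0], 0],
  [[0, 0.003, 0.006], [-0.002, 0.05, 0], 0],
  [[0, 0.003, 0.006], [-0.002, 0.05, -0.003], 0],
])

```text
time: 6.97
eef_pos: [0.6209, 0.0236, 0.1445]
tcp_rot: [0.024, 0.707, -0.706, -0.027]
contact_force: [-0.4, -0.4, 0.2]
opening: 0.001
```

```bash
python3 larc.py .94 .85 .76 .67 .58 .49 .4 .31 .22 .13 .04 -.02 -.06; python3 bar.py|tail -1
python3 -c "
from h import *
c=cam('scene');cv2.imwrite('pics/s5.png',cv2.resize(c['pixels'][170:300,210:380],None,fx=4,fy=4))"
```

```text
6.9667 [0.0014 0.1123 0.1445] [-0.41292848 -0.43016759  0.22176747]
pre (array([ 0.001, -0.002,  0.004]), array([-0.0001, -0.0005,  0.0013]))
0.94 0.1239 0.1446 [ 0.001 -0.002  0.004] [-0.0001 -0.0001 -0.0116]
0.85 0.1301 0.1402 [ 0.001 -0.002  0.004] [-0.0001  0.0043 -0.0178]
0.76 0.136 0.1352 [ 0.001 -0.002  0.004] [-0.0001  0.0093 -0.0237]
0.67 0.1413 0.1297 [ 0.001 -0.002  0.004] [-0.0001  0.0148 -0.029 ]
0.58 0.1462 0.1238 [ 0.001 -0.002  0.004] [-0.0001  0.0207 -0.0338]
0.49 0.1504 0.1174 [ 0.001 -0.002  0.004] [-0.0001  0.0271 -0.0381]
0.4 0.1541 0.1107 [ 0.001 -0.002  0.004] [-0.0002  0.0338 -0.0418]
0.31 0.1572 0.1037 [ 0.001 -0.002  0.004] [-0.0002  0.0408 -0.0449]
0.22 0.1597 0.0964 [ 0.001 -0.002  0.004] [-0.0002  0.0481 -0.0473]
0.13 0.1614 0.089 [ 0.001 -0.002  0.004] [-0.0002  0.0555 -0.0491]
0.04 0.1625 0.0814 [ 0.001 -0.002  0.004] [-0.0003  0.0631 -0.0502]
-0.02 0.1629 0.0763 [ 0.001 -0.002  0.004] [-0.0003  0.0682 -0.0505]
-0.06 0.1629 0.0729 [ 0.001 -0.002  0.004] [-0.0003  0.0716 -0.0506]
slope q 0.0012212686103094156 top z 0.05692274288919294
```

View pics/s5.png

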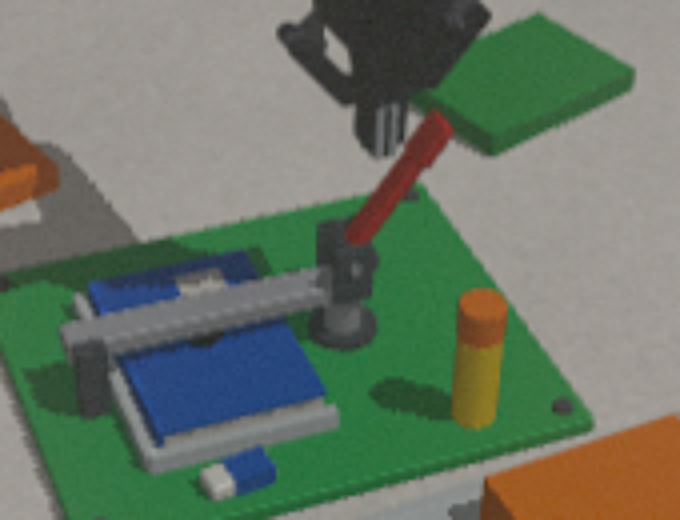

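The fingertip at (385,140) is just inside the lever, which is at (420,150). I'll press along the lever's arc.

>>> jog_arm([
  [[0, 0, 0.003], [0, 0, -0.012], 0],
  [[0, 0, 0.003], [0, 0.004, -0.018], 0],
  [[0, 0, 0.003], [0, 0.009, -0.024], 0],
  [[0, 0, 0.003], [0, 0.015, -0.029], 0],
  [[0, 0, 0.003], [0, 0.021, -0.034], 0],
  [[0, 0, 0.003], [0, 0.027, -0.038], 0],
  [[0, 0, 0.003], [0, 0.034, -0.042], 0],
  [[0, 0, 0.003], [0, 0.041, -0.045], 0],
  [[0, 0, 0.003], [0, 0.048, -0.047], 0],
])

```text
time: 7.82
eef_pos: [0.6254, 0.0721, 0.0976]
tcp_rot: [0.026, 0.707, -0.706, -0.024]
contact_force: [-0.1, 1.0, 2.5]
opening: 0.004
```

```bash
python3 larc.py .22 .13 .04 -.02 -.06 -.1; python3 bar.py|tail -1
```

```text
7.8167 [0.0025 0.1609 0.0976] [-0.06056653  1.03660008  2.49065106]
pre (array([ 0.001, -0.   , -0.003]), array([ 0.0008, -0.0474,  0.0499]))
0.22 0.1597 0.0964 [ 0.001 -0.    -0.003] [0.001  0.0012 0.0013]
0.13 0.1614 0.089 [ 0.001 -0.    -0.003] [ 0.001   0.0086 -0.0005]
0.04 0.1625 0.0814 [ 0.001 -0.    -0.003] [ 0.001   0.0162 -0.0016]
-0.02 0.1629 0.0763 [ 0.001 -0.    -0.003] [ 0.001   0.0213 -0.0019]
-0.06 0.1629 0.0729 [ 0.001 -0.    -0.003] [ 0.001   0.0247 -0.002 ]
-0.1 0.1629 0.0695 [ 0.001 -0.    -0.003] [ 0.001   0.0281 -0.0019]
slope q 0.0014671756908364725 top z 0.05323343358361761
```

>>> jog_arm([
  [[0, 0, 0], [0.001, 0.006, 0], 0],
  [[0, 0, 0], [0.001, 0.011, -0.001], 0],
  [[0, 0, 0], [0.001, 0.016, -0.002], 0],
  [[0, 0, 0], [0.001, 0.02, -0.002], 0],
  [[0, 0, 0], [0.001, 0.022, -0.002], 0],
  [[0, 0, 0], [0.001, 0.022, -0.002], 0],
])

```text
time: 8.37
eef_pos: [0.6243, 0.0742, 0.0776]
tcp_rot: [0.025, 0.707, -0.706, -0.025]
contact_force: [-5.1, 1.3, 18.0]
opening: 0.002
```

```bash
python3 larc.py  -.02 -.06 -.1; python3 bar.py|tail -1
```

```text
8.3667 [0.0012 0.163  0.0776] [-5.10126992  1.26893495 18.04315887]
pre (array([ 0.001, -0.   ,  0.   ]), array([-0.0003, -0.0675,  0.0519]))
-0.02 0.1629 0.0763 [ 0.001 -0.     0.   ] [-0.0003  0.0013  0.0001]
-0.06 0.1629 0.0729 [ 0.001 -0.     0.   ] [-0.0003  0.0047  0.    ]
-0.1 0.1629 0.0695 [ 0.001 -0.     0.   ] [-0.0003  0.0081  0.0001]
slope q 0.00357834977258216 top z 0.05212229735421439
```

The tip stands at z=0.0776, and a level lever's top is at 0.078. The force has jumped to 18 N, so the lever should be at its end. I'll press a little harder to confirm, then retreat straight up.

>>> jog_arm([
  [[0, 0, 0], [0, 0.002, 0], 0],
  [[0, 0, 0], [0, 0.003, 0], 0],
  [[0, 0, 0], [0, 0.003, 0], 0],
  [[0, 0, 0], [0, 0.003, 0], 0],
])

```text
time: 8.75
eef_pos: [0.6243, 0.0742, 0.0776]
tcp_rot: [0.024, 0.707, -0.706, -0.025]
contact_force: [-6.9, 1.4, 15.4]
opening: -0.001
```

>>> jog_arm([
  [[0, 0, 0], [0, -0.01, 0], 0],
  [[0, 0, 0], [0, -0.04, 0], 0],
  [[0, 0, 0], [0, -0.08, 0], 0],
  [[0, 0, 0], [0, -0.12, 0], 0],
  [[0, 0, 0], [0.03, -0.15, 0.03], 0],
  [[0, 0, 0], [0.07, -0.16, 0.07], 0],
  [[0, 0, 0], [0.1, -0.16, 0.11], 0],
  [[0, 0, 0], [0.1, -0.16, 0.13], 0],
  [[0, 0, 0], [0.1, -0.16, 0.13], 0],
  [[0, 0, 0], [0.1, -0.16, 0.13], 0],
])

```text
time: 9.58
eef_pos: [0.514, -0.0507, 0.2371]
tcp_rot: [0.025, 0.707, -0.707, -0.027]
contact_force: [-0.2, -0.9, 0.1]
opening: 0.001
```

```bash
python3 bar.py|tail -1; python3 lev.py wrist 6; python3 - <<'E'
from h import *
c=cam('scene');cv2.imwrite('pics/s6.png',c['pixels'])
c=cam('wrist');V=w2j(cloud(c));hsv=cv2.cvtColor(c['pixels'],cv2.COLOR_BGR2HSV)
b=(hsv[...,0]>100)&(hsv[...,0]<130)&(hsv[...,1]>120)&(abs(V[...,2]-.032)<.006)&(abs(V[...,0])<.09)&(abs(V[...,1])<.08)
print('notebook',cv2.minAreaRect((V[b][:,:2]*1000).astype(np.float32)),np.percentile(V[b][:,2],[5,50,95]))
E
```

```text
slope q 0.007325913531849361 top z 0.0523923696461798
2399
0.1 x [-0.0073  0.0106] z [0.0764 0.0776 0.0788]
0.11 x [-0.0066  0.0095] z [0.0768 0.0779 0.0789]
0.12 x [-0.0066  0.0095] z [0.0773 0.0784 0.0795]
0.13 x [-0.0066  0.0095] z [0.0776 0.0788 0.0797]
0.14 x [-0.0067  0.0094] z [0.078  0.0792 0.0802]
0.15 x [-0.0067  0.0094] z [0.0784 0.0796 0.0807]
0.16 x [-0.0067  0.0103] z [0.0787 0.08   0.081 ]
0.17 x [-0.0093  0.0132] z [0.0792 0.0805 0.0815]
0.18 x [-0.0093  0.0133] z [0.0798 0.081  0.0818]
0.19 x [-0.0093  0.0133] z [0.0802 0.0811 0.082 ]
0.2 x [-0.0076  0.0115] z [0.0801 0.0808 0.0813]
[-0.0989  0.0328  0.237 ] [ 0.46752404 -0.30372396 -0.66457837] (array([ 0.001, -0.001,  0.003]), array([-0.1008,  0.0368, -0.0752]))
notebook ((1.1514739990234375, 0.07996749877929688), (148.41017150878906, 105.49322509765625), 0.058430805802345276) [0.02992399 0.03120536 0.03247913]
```

View pics/wrist_6.png

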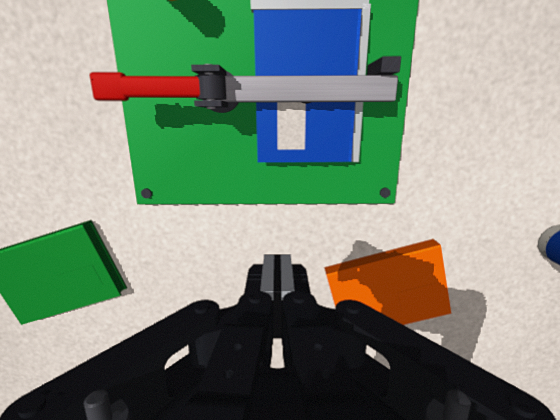

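View pics/s6.png

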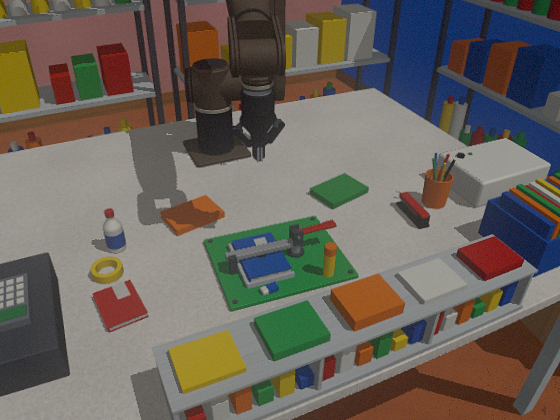

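The lever looks nearly level, with its top rising 3.5 mm over 90 mm (about 0.04 rad). I'll check whether that is camera tilt or a real remainder.

```bash
python3 - <<'E'
from h import *
s=ctrl.get_state();c=cam('wrist');V=w2j(cloud(c));hsv=cv2.cvtColor(c['pixels'],cv2.COLOR_BGR2HSV)
def fit(m,n):
    P=V[m];A=np.c_[P[:,:2],np.ones(len(P))];k=np.linalg.lstsq(A,P[:,2],rcond=None)[0];print(n,len(P),np.round(k,4))
fit((abs(V[...,2]-.012)<.006)&(hsv[...,0]>45)&(hsv[...,0]<85)&(hsv[...,1]>100)&(abs(V[...,0])<.12)&(V[...,1]>-.1)&(V[...,1]<.2),'plate')
fit((abs(V[...,2]-.031)<.004)&(hsv[...,0]>100)&(hsv[...,0]<130)&(abs(V[...,0])<.07)&(abs(V[...,1])<.05),'nb')
fit((abs(V[...,2]-.079)<.006)&((hsv[...,0]<8)|(hsv[...,0]>172))&(hsv[...,1]>140)&(abs(V[...,0])<.01)&(V[...,1]>.11)&(V[...,1]<.195),'lever')
fit((abs(V[...,2]-.052)<.004)&(hsv[...,1]<90)&(abs(V[...,0]-.002)<.009)&(V[...,1]<.05)&(V[...,1]>-.06),'bar')
print(delta([.0015,.18,.11]),delta([.0015,.18,.25]))
E
```

```text
plate 30114 [-0.      0.0005  0.0112]
nb 9938 [-0.      0.0005  0.0312]
lever 2063 [0.     0.0436 0.073 ]
bar 2191 [ 0.0042 -0.      0.0525]
(array([0.001, 0.001, 0.002]), array([-0.1003,  0.1269, -0.1458])) (array([0.001, 0.001, 0.002]), array([-0.1   , -0.0131, -0.146 ]))
```

The plate's tilt is only 0.0005, so the lever's elevation really is about 0.043 rad (value about 1.107, limit 1.07). I'll wait about a second and check that it doesn't creep.

>>> jog_arm([
  [[0, 0, 0], [0, 0, 0], 0],
  [[0, 0, 0], [0, 0, 0], 0],
  [[0, 0, 0], [0, 0, 0], 0],
  [[0, 0, 0], [0, 0, 0], 0],
  [[0, 0, 0], [0, 0, 0], 0],
  [[0, 0, 0], [0, 0, 0], 0],
  [[0, 0, 0], [0, 0, 0], 0],
  [[0, 0, 0], [0, 0, 0], 0],
  [[0, 0, 0], [0, 0, 0], 0],
  [[0, 0, 0], [0, 0, 0], 0],
])

```text
time: 10.67
eef_pos: [0.516, -0.0477, 0.2371]
tcp_rot: [0.023, 0.707, -0.706, -0.025]
contact_force: [-0.4, 0.2, 0.1]
opening: 0.003
```

```bash
cat > chk.py <<'E'
from h import *
c=cam('wrist');V=w2j(cloud(c));hsv=cv2.cvtColor(c['pixels'],cv2.COLOR_BGR2HSV)
def fit(m,n):
    P=V[m];A=np.c_[P[:,:2],np.ones(len(P))];k=np.linalg.lstsq(A,P[:,2],rcond=None)[0];print(n,len(P),np.round(k,4))
fit((abs(V[...,2]-.079)<.006)&((hsv[...,0]<8)|(hsv[...,0]>172))&(hsv[...,1]>140)&(abs(V[...,0])<.01)&(V[...,1]>.11)&(V[...,1]<.195),'lever')
fit((abs(V[...,2]-.052)<.004)&(hsv[...,1]<90)&(abs(V[...,0]-.002)<.009)&(V[...,1]<.05)&(V[...,1]>-.06),'bar')
print(delta([.0015,.175,.11]),delta([.0015,.175,.25]))
E
python3 chk.py; python3 bar.py|tail -1
```

```text
lever 2062 [0.0006 0.0421 0.0732]
bar 2134 [-0.0008 -0.0006  0.0524]
(array([0.001, 0.001, 0.002]), array([-0.1003,  0.127 , -0.1409])) (array([0.001, 0.001, 0.002]), array([-0.1   , -0.013 , -0.1411]))
slope q 0.0005458500486952597 top z 0.05236931857686555
```

The lever and bar are stable. The bar is 5.8 mm below its lever-up height, which puts the foot about 0.8 mm into the nominal notebook top, so it should be gripping. The robot is clear, so I'll hand in.

```bash
python3 -c "
from plant import ctrl
print(ctrl.sign_off())"
```

```text
the job is handed in; nothing more can be done
None
```

The notebook is clamped and I've handed the job in; `sign_off` gives no verdict, so I don't know how it was judged. I swung the strap round with the shut fingers until it met its stop, with the lever still up. Then I pressed the red lever down along its arc, lifted off and moved clear. About 11 s of the 48 s were used.

**Last checks:**
- **Strap:** it lies against its stop, 0.001 rad off by the last camera measurement. One reading in between gave 0.007, still well below the 0.06 limit. The force rose to about 13 N when it met the stop.
- **Lever:** it sprang back slightly on release and rests about 0.042 rad above level, a value of about 1.108 against the required 1.07. It did not creep over a further second.
- **Foot grip:** the bar is 5.8 mm below its lever-up height, which puts the foot about 0.8 mm into the notebook's nominal top. I could not measure the grip force directly, so the 3 N is inferred from this.
- **Notebook:** it is flat, and its measured position agrees with its place in the jig to about 1 mm.
- **Other things:** they appear unmoved in the last scene picture, though I did not measure them. The arm stands clear, with contact force near zero.

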